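# Preset the LED dimmer console and cover it

### The job

First take the LED heat sink out of the dimmer console and set it down gently, upright, in the blue parts tray. Then slide the red and the blue fader until each one's white line is level with the orange mark beside its own slot, and after that lower the clear cover gently until it is fully closed. Leave everything else on the bench where it is.

Things in the scene. Friction and masses are not known exactly. Their poses are not given: they have to be found in the camera images.
- console: Fixed grey dimmer console, 170 (x) x 300 (y) mm. Origin: centre of its underside. -x side faces the robot within 0.25 rad. Flat panel 32 mm up, 158 x 288 mm inside 6 mm black walls with their rim 62 mm up. Two flush slots along console y, centred at y = 0, travel 180 mm: near (red fader) at x = -37 mm, far (blue) at x = +37 mm.
- heatsink: Loose finned aluminium LED heat sink with copper top and yellow LED, block 40 (its x) x 24 (its y) x 40 mm high, 60 to 120 g, standing on the console's panel. Origin: centre of its underside, z up. Its 24 mm width lies along console y within 0.3 rad, about 30 mm free beside it on either side. It stands 10 mm over the rim, so the cover cannot close on it.
- tray: Fixed blue open parts tray, 130 x 130 x 35 mm high, walls and floor 5 mm thick, to the robot's left or right. Origin: centre of its underside. A capacitor stands in its +x half; its -x half is free.
- capacitor: Loose black capacitor, upright cylinder 22 mm in diameter, 30 mm high, in the tray, its axis 30 to 42 mm to tray +x of the tray's origin. Origin: centre of its underside. Bystander.
- fader_near (a joint): Position of the red near fader in m: 0 at the console's -y end of its slot, 0.18 at the +y end; it grows towards console +y. It starts near the -y end. Stiff slide, about 1.5 N, it stays where it is left. Cap centre at console y = value - 90 mm.
- fader_near_top (a point): Centre of the top of the red fader cap, where a white line across the cap (along console x) is its pointer. The cap is 28 (console x) x 20 (console y) x 21.5 mm high; top 54.5 mm above the console's origin, 7.5 mm under the rim.
- mark_near: Flat orange mark, 14 (console x) x 10 mm (console y), on the panel beside the near slot on its -x (robot) side, 24 mm from the slot's centre line. Origin: its centre, at panel height; axes parallel to the console's. The red fader belongs level with it along console y.
- fader_far (a joint): Position of the blue far fader in m: 0 at the console's -y end of its slot, 0.18 at the +y end; it grows towards console +y. It starts near the +y end. Stiff slide, about 1.5 N, it stays where it is left. Cap centre at console y = value - 90 mm.
- fader_far_top (a point): Centre of the top of the blue fader cap, where a white line across the cap (along console x) is its pointer. The cap is 28 (console x) x 20 (console y) x 21.5 mm high; top 54.5 mm above the console's origin, 7.5 mm under the rim.
- mark_far: Flat orange mark, 14 (console x) x 10 mm (console y), on the panel beside the far slot on its +x (hinge) side, 24 mm from the slot's centre line. Origin: its centre, at panel height; axes parallel to the console's. The blue fader belongs level with it along console y.
- cover (a joint): Angle of the console's clear cover in rad: 0 closed flat on the rim, 1.57 upright, 1.9 its stop; it starts leaning back at 1.62 to 1.85. Stiff hinge (0.25 N m): it stays at any angle and has to be pushed all the way down.
- cover_hinge (a point): Middle of the hinge axis, along console y, at console x = +85 mm, 62.5 mm above the console's origin. The cover is a 6 mm thick clear plate with black edging, 170 mm from hinge to free edge, 300 mm wide, no handle; its outer face is on top when closed and faces away from the robot when open.
- cover_edge (a point): Middle of the cover's free edge, on the outer face, 170 mm from the hinge. When closed it is over the console's wall nearest the robot.
- meter: Loose yellow multimeter lying flat, 80 x 130 x 34 mm, on the other side of the console from the tray. Origin: centre of its underside. Bystander.
- torch: Loose dark steel torch standing on end, 44 mm in diameter, 135 mm high, beyond the tray or the meter. Origin: centre of its underside. Bystander.
- reel: Loose white reel standing flat, 56 mm in diameter, 42 mm high, on the other side of the console from the torch. Origin: centre of its underside. Bystander.
There are look-alikes about, which are no part of the job. There is more than one size of the heatsink; the job needs the smaller.

How it is judged:
By the outcome, as a careful person would: the job done as asked, in the order asked, and still so for the second after the job is handed in, with the robot touching nothing.
It also fails if it takes over 72 s, if anything falls off the work surface, if the arm or the gripper's body presses on something with over 40 N, if the wrist force passes 120 N, or if a joint passes its speed limit or range.

### The arm

A 7-joint arm with a two-finger parallel gripper is mounted at the origin on the work surface. World frame = base frame: x ahead of the robot, y to its left, z up, the work surface at z = 0. Lengths are in m, angles in rad, forces in N, time in s.
With the tool pointing down it reaches from about 0.425 to 0.875 m from the base axis. Payload 8.4 kg.
Tool frame: the origin (TCP) lies at the very end of the fingers, on their centre line; the grasp point (between the pads) lies 19 mm behind it (ctrl.grip_point_offset is the distance from the TCP to the grasp point, in m); z points along the fingers, y is the line along which they close (so a half turn about z gives the same grasp; the last joint's range is limited). The gripper opens to 87 mm and grips with 3 to 60 N. Pads are 19 mm wide; open, the fingers measure 117 mm over their backs; the gripper's body (75 mm by 190 mm) begins 51 mm behind the grasp point.
Start: joints at [1.15, 0.333, 0.04, 1.465, -0.013, 1.343, -0.059], TCP at [0.206, -0.617, 0.223] pointing down, gripper open.
Joint ranges: [-2.58, 2.58], [-0.38, 2.09], [-1.3, 1.39], [0.25, 2.4], [-1.5, 4.64], [0.08, 2.09], [-2.65, 2.65]. Speed limits (rad/s): [2.22, 2.22, 2.79, 2.79, 3.14, 3.14, 3.14].

### API

Orientations are given as a 3x3 rotation matrix whose columns are the frame's x, y, z axes.
In Python, from bench import ctrl gives the robot as it stands.
- The arm moves only by the tool jog_arm, never from a script. Its argument "series" is a list of rows, each an object with "fingers": the finger opening in m, from 0 to 0.087; "xyz": the shift along the tool's x, y, z in m, a list of three; "rot": the turn, a rotation vector about the tool's x, y, z in degrees, a list of three. A call has 1 to 10 rows; each row is the pose to reach, as a shift and turn from the pose commanded when the call began, along the tool's axes at that moment; what a row does not reach only later rows make up. A row lasts 1/12 s, in which the tool goes at most 41.7 mm and 7.16 degrees, less where a joint would pass 70% of its speed; a pose out of reach is approached as far as the arm can. A call with a gripper value outside its range is refused whole. The fingers move at their own pace and stop on an object; "squeeze" is the grip in N (left out, the last holds). Time passes only in rows, so rows that repeat a pose let the fingers close. It gives the time, the measured TCP pose, the force, the opening and the grip force at its end, in the units of the state.
- ctrl.sense(): the state, without advancing time (a new reading comes with each control period).
- ctrl.grab_frame(name): name is "scene" or "top" or "wrist"; returns the picture (420x560x3 uint8, red, green, blue); there is no depth.
- ctrl.calibration(name): a dict with "camera_matrix" (3x3 intrinsics, pixels), "xyz" and "rotation" of the camera in the world. Camera axes: x right, y up, looking along -z (the intrinsics and any distortion apply to the point x, -y, -z); pixel columns grow to the right and rows downward; lengths in m; the calibration is good to about 2 mm. A picture is of the moment at which its call begins: read the wrist's pose just before it. calibration takes no time and is no camera call; for the wrist camera it gives the pose at the moment of the call.
- ctrl.close_job(): hands the job in; it is judged then, once.
The state is a dict: "t": time; "joints": joint angles; "joint_vel": joint speeds; "joint_torque": joint torques, N m; "position": TCP position; "eef_rot": TCP orientation; "force": force on the tool from outside, world axes, zero at the start; "torque": the same for the moment, N m; "width": finger opening in m; "finger_force": force on a finger pad.
Only numpy, scipy, OpenCV 4.12 (cv2) and the standard library are available. Lean on these libraries where they do the work, as an engineer would, in place of code of your own. Each camera call takes 0.05 s, during which the arm holds its last target. There are 200 camera calls.

## Working session

There is one attempt and no reset: what is moved stays moved. The work goes in short steps, Python scripts to look and compute and a tool call to move; the robot and the scene stay as the last step left them, time stands still between calls to the robot, and variables do not carry over. Pictures are saved under pics/ and viewed, at most 10 in all, crops included, and the job is handed in when it is done.

Besides the shell and the picture viewer there is one more tool, called after "Request:" by a JSON object that holds its "method" and its "body". jog_arm: Moves the arm, as the interface text tells. Its arguments: {"type":"object","properties":{"series":{"type":"array","items":{"type":"object","properties":{"fingers":{"type":"number"},"xyz":{"type":"array","items":{"type":"number"}},"rot":{"type":"array","items":{"type":"number"}}}}},"squeeze":{"type":"number"}},"required":["series"]}

```bash
mkdir -p pics; ls
python3 - <<'E'
from bench import ctrl
import cv2,numpy as np
a=[ctrl.grab_frame(n) for n in("scene","top")]
for n,i in zip(("scene","top"),a): cv2.imwrite(f"pics/{n}0.png",i[:,:,::-1])
for n in("scene","top","wrist"): print(n,ctrl.calibration(n))
print(ctrl.sense())
E
```

```text
pics
scene {'camera_matrix': array([[405.35219315,   0.        , 276.91329297],
       [  0.        , 405.35219315, 204.56055049],
       [  0.        ,   0.        ,   1.        ]]), 'xyz': array([ 0.72045215, -0.51094569,  0.71333741]), 'rotation': array([[ 0.92899355, -0.28893223,  0.23127722],
       [ 0.36979449,  0.69945408, -0.6115685 ],
       [ 0.01493405,  0.65366823,  0.75663388]])}
top {'camera_matrix': array([[442.82999313,   0.        , 275.4740328 ],
       [  0.        , 442.82999313, 204.1252407 ],
       [  0.        ,   0.        ,   1.        ]]), 'xyz': array([0.39411571, 0.01193555, 1.12506185]), 'rotation': array([[-0.01546996,  0.99084271, -0.13413202],
       [-0.99981191, -0.01375975,  0.0136679 ],
       [ 0.01169712,  0.13431823,  0.99086921]])}
wrist {'camera_matrix': array([[334.30983195,   0.        , 279.44785521],
       [  0.        , 334.30983195, 211.99421025],
       [  0.        ,   0.        ,   1.        ]]), 'xyz': array([ 0.27828177, -0.59184213,  0.38332126]), 'rotation': array([[ 0.31668971,  0.91071464,  0.26515367],
       [-0.94852772,  
[... 193 characters left out ...]
5847338]), 'joint_vel': array([-0.00129428, -0.00231722,  0.00243344, -0.00153023,  0.00037269,
       -0.00050852,  0.00082454]), 'joint_torque': array([ 5.18038461e-03, -6.57807255e+01,  1.34018999e+00, -4.04711652e+01,
       -5.98339294e-02,  4.08203434e-02,  5.27943700e-05]), 'position': array([ 0.20538692, -0.61625186,  0.22172777]), 'eef_rot': array([[ 9.48674533e-01,  3.16253505e-01, -5.92638923e-04],
       [ 3.16254033e-01, -9.48673560e-01,  1.36509389e-03],
       [-1.30505148e-04, -1.48245426e-03, -9.99998893e-01]]), 'force': array([ 0.3258217 , -0.31195426, -0.50090162]), 'torque': array([-0.02592041, -0.00575735,  0.01847585]), 'finger_force': 0.0, 'width': 0.08711958362026956}
```

View pics/scene0.png

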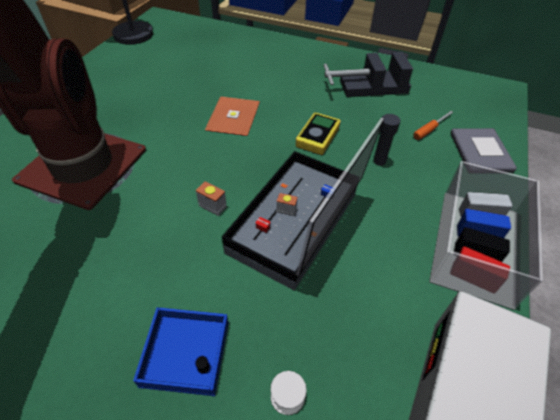

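View pics/top0.png

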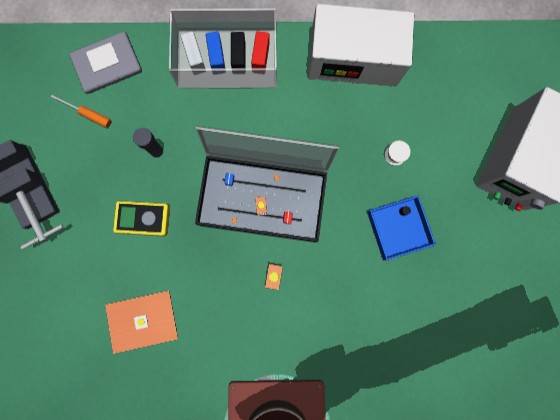

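The scene shows the console with its cover open at scene (290,215) / top (262,198). The tray is at top (401,228), with the capacitor at (405,211). There are three heat-sink candidates in top:
- (261,205), in the console, about 10x16 px.
- (274,277), on the bench, about 15x25 px and so bigger.
- (141,322), flat on an orange board.

The one in the console fits: it stands on the panel and is the smaller. I'll confirm that in an enlarged crop.

```bash
cat > h.py <<'E'
from bench import ctrl
import cv2,numpy as np
def cast(cal,uv,z):
    uv=np.atleast_2d(np.array(uv,float)); K=cal["camera_matrix"]
    d=np.c_[(uv[:,0]-K[0,2])/K[0,0],-(uv[:,1]-K[1,2])/K[1,1],-np.ones(len(uv))]@cal["rotation"].T
    return cal["xyz"]+d*((z-cal["xyz"][2])/d[:,2])[:,None]
def proj(cal,P):
    c=(np.atleast_2d(P)-cal["xyz"])@cal["rotation"]; K=cal["camera_matrix"]
    return np.c_[K[0,2]+K[0,0]*c[:,0]/-c[:,2],K[1,2]-K[1,1]*c[:,1]/-c[:,2]]
def blobs(img,lo,hi,roi,amin=8):
    h=cv2.cvtColor(img,cv2.COLOR_RGB2HSV); m=cv2.inRange(h,np.array(lo),np.array(hi)); k=np.zeros_like(m)
    x0,y0,x1,y1=roi; k[y0:y1,x0:x1]=m[y0:y1,x0:x1]
    n,_,s,c=cv2.connectedComponentsWithStats(k)
    return [(c[i].round(2).tolist(),s[i].tolist()) for i in range(1,n) if s[i,4]>=amin]
E
python3 - <<'E'
import cv2
from h import *
i=cv2.imread("pics/top0.png")
cv2.imwrite("pics/crop0.png",cv2.resize(i[120:290,190:345],None,fx=3.5,fy=3.5,interpolation=cv2.INTER_CUBIC))
r=i[:,:,::-1].copy(); roi=(190,120,345,290)
print("orange",blobs(r,(5,120,120),(18,255,255),roi,4))
print("yellow",blobs(r,(19,120,120),(35,255,255),roi,4))
print("red",blobs(r,(0,150,100),(4,255,255),roi,4),blobs(r,(174,150,100),(180,255,255),roi,4))
print("blue",blobs(r,(105,150,60),(130,255,255),roi,4))
print("tray",blobs(r,(105,150,60),(130,255,255),(350,180,450,270),50))
h=cv2.cvtColor(r,cv2.COLOR_RGB2HSV)
m=cv2.inRange(h,np.array((0,0,0)),np.array((180,255,45)));k=np.zeros_like(m);k[150:245,192:332]=m[150:245,192:332]
p=cv2.findNonZero(k); print("console",cv2.minAreaRect(p),cv2.boxPoints(cv2.minAreaRect(p)))
m=cv2.inRange(h,np.array((105,150,60)),np.array((130,255,255)));k=np.zeros_like(m);k[180:270,350:450]=m[180:270,350:450]
print("trayrect",cv2.minAreaRect(cv2.findNonZero(k)))
E
```

```text
orange [([276.1, 177.0], [274, 175, 5, 5, 20]), ([260.61, 204.94], [256, 197, 11, 17, 109]), ([233.7, 220.0], [232, 218, 5, 5, 20]), ([273.27, 276.18], [265, 264, 17, 25, 237])]
yellow [([260.67, 204.78], [258, 202, 7, 7, 36]), ([273.43, 276.67], [269, 272, 10, 10, 79])]
red [([285.19, 216.86], [283, 212, 5, 11, 37]), ([289.74, 217.58], [288, 213, 4, 10, 31])] []
blue [([226.3, 178.33], [225, 173, 4, 12, 33]), ([231.0, 179.12], [229, 174, 5, 11, 43])]
tray [([400.21, 228.31], [367, 195, 69, 65, 2656])]
console ((260.8242492675781, 198.47512817382812), (122.87953186035156, 69.5896987915039), 8.054415702819824) [[195.11533 224.3182 ]
 [204.8658  155.41498]
 [326.53317 172.63205]
 [316.7827  241.53528]]
trayrect ((400.85003662109375, 227.550048828125), (54.074947357177734, 55.02362823486328), 71.56504821777344)
```

View pics/crop0.png

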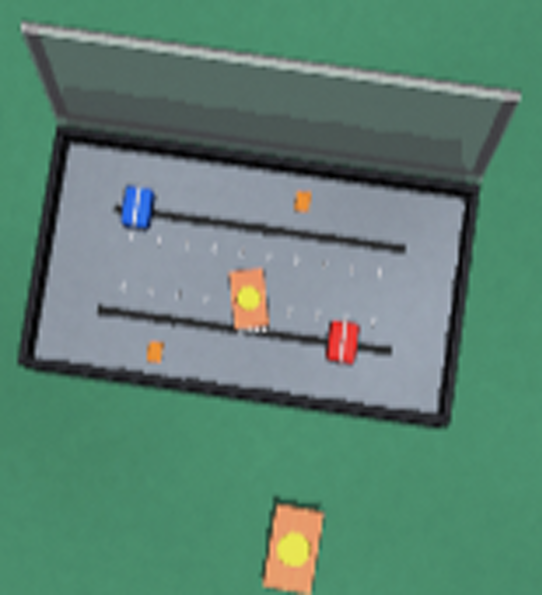

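The crop confirms it: the console block at top (261,205) is clearly smaller than the bench one at (274,277). The orange marks are at (234,220) near and (276,177) far, the red cap at (288,217) and the blue cap at (229,179). Next: world positions.

```bash
cat >> h.py <<'E'
def slots(i,cal):
    """slot end points from panel-dark pixels"""
    g=cv2.cvtColor(i,cv2.COLOR_RGB2HSV)[:,:,2]
    m=(g<60).astype(np.uint8)
    n,l,s,c=cv2.connectedComponentsWithStats(m)
    return n,l,s,c,m
E
python3 - <<'E'
from h import *
i=cv2.imread("pics/top0.png")[:,:,::-1].copy(); cal=ctrl.calibration("top")
s=lambda x,y:(190+x/3.5-.4,120+y/3.5-.4)
# slots lines
n,l,st,c,m=slots(i,cal)
for k in range(1,n):
    x,y,w,h,a=st[k]
    if 195<x<330 and 150<y<245 and a>15: print("dark",st[k],c[k].round(1))
P=cast(cal,[s(98,310),s(391,351),s(117,209),s(405,249)],.032)
for q in(0,2):
    d=P[q]-P[q+1]; print("slot",P[q:q+2].round(4),np.linalg.norm(d).round(4),"yaw",np.arctan2(-d[0],d[1]).round(4))
C=cast(cal,[s(60,128),s(478,188),s(447,424),s(20,365)],.062); print("rim",C.round(4),C.mean(0),[np.linalg.norm(C[a]-C[(a+1)%4]).round(4) for a in range(4)])
M=cast(cal,[(276.1,177),(233.7,220)],.032);print("marks",M)
T=cast(cal,[(287.4,217.2),(228.9,178.8)],.0545);print("caps r,b",T)
h=cv2.cvtColor(i,cv2.COLOR_RGB2HSV);m=cv2.inRange(h,np.array((5,100,120)),np.array((35,255,255)));k=np.zeros_like(m);k[190:220,250:272]=m[190:220,250:272]
r=cv2.minAreaRect(cv2.findNonZero(k));B=cast(cal,cv2.boxPoints(r),.072);print("hs",r,B.round(4),B.mean(0))
for zz,n_ in((.035,"tray"),):
    T=cast(cal,[(400.85,227.55)],zz);print(n_,T)
# tray corners: box
m=cv2.inRange(h,np.array((105,150,40)),np.array((130,255,255)));k=np.zeros_like(m);k[180:270,350:450]=m[180:270,350:450]
hull=cv2.convexHull(cv2.findNonZero(k));r=cv2.approxPolyDP(hull,6,True)[:,0];print(r.tolist());print(cast(cal,r,.035).round(4))
print("capac",cast(cal,[(405,211)],.03))
E
```

```text
dark [233 180  72  12  94] [268.4 185.5]
dark [218 208  39   7  52] [235.8 210.5]
dark [265 215  19   3  23] [274.3 216. ]
slot [[ 0.5339  0.1408  0.032 ]
 [ 0.5017 -0.0666  0.032 ]] 0.2099 yaw -0.154
slot [[ 0.6067  0.1273  0.032 ]
 [ 0.5748 -0.0784  0.032 ]] 0.2082 yaw -0.1534
rim [[ 0.6591  0.1641  0.062 ]
 [ 0.6124 -0.1281  0.062 ]
 [ 0.448  -0.1017  0.062 ]
 [ 0.4928  0.1906  0.062 ]] [0.55308515 0.03124347 0.062     ] [np.float64(0.2959), np.float64(0.1665), np.float64(0.2958), np.float64(0.1684)]
marks [[ 0.61081311 -0.00577818  0.032     ]
 [ 0.50385223  0.10091446  0.032     ]]
caps r,b [[ 0.50656314 -0.03132507  0.0545    ]
 [ 0.60337922  0.11057143  0.0545    ]]
hs ((260.5914611816406, 204.8231658935547), (16.123003005981445, 9.6075439453125), 83.6598129272461) [[0.5538 0.0465 0.072 ]
 [0.5561 0.0236 0.072 ]
 [0.5172 0.0198 0.072 ]
 [0.515  0.0426 0.072 ]] [0.5355207 0.0331318 0.072    ]
tray [[ 0.47887198 -0.31246638  0.035     ]]
[[435, 244], [383, 259], [367, 212], [418, 195]]
[[ 0.4371 -0.3947  0.035 ]
 [ 0.4024 -0.2644  0.035 ]
 [ 0.5188 -0.2302  0.035 ]
 [ 0.5598 -0.3599  0.035 ]]
capac [[ 0.52052188 -0.32658183  0.03      ]]
```

Add to h.py:
```python
from scipy.spatial.transform import Rotation as R
PSI=-0.1537; CX=np.array([np.cos(PSI),np.sin(PSI),0]); CY=np.array([-np.sin(PSI),np.cos(PSI),0]); C0=np.array([.554,.031,0])
def con(x,y,z): return C0+CX*x+CY*y+np.array([0,0,z])
def loc(P): P=np.asarray(P)-C0; return np.array([P@CX,P@CY,P[2]]).round(4)
def yawR(psi): # tool down, tool x = -x axis of yaw psi, tool y = its +y
    c,s=np.cos(psi),np.sin(psi); return np.array([[-c,-s,0],[-s,c,0],[0,0,-1.]])
def go(P,Rt):
    s=ctrl.sense(); Ro=s["eef_rot"]
    print("t",round(s["t"],2),"pos",s["position"].round(4),"loc",loc(s["position"]),"F",s["force"].round(1),"w",round(s["width"],4))
    print("xyz",(Ro.T@(np.asarray(P)-s["position"])).round(4),"rot",np.degrees(R.from_matrix(Ro.T@Rt).as_rotvec()).round(2))
```

```text
(no output)
```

Request:
{"method": "jog_arm", "body": {"series": [{"fingers": 0.06, "xyz": [0.35, -0.215, -0.03], "rot": [0, 0, -71]}, {"fingers": 0.06, "xyz": [0.35, -0.215, -0.03], "rot": [0, 0, -71]}, {"fingers": 0.06, "xyz": [0.35, -0.215, -0.03], "rot": [0, 0, -71]}, {"fingers": 0.06, "xyz": [0.35, -0.215, -0.03], "rot": [0, 0, -71]}, {"fingers": 0.06, "xyz": [0.35, -0.215, -0.03], "rot": [0, 0, -71]}, {"fingers": 0.06, "xyz": [0.35, -0.215, -0.03], "rot": [0, 0, -71]}, {"fingers": 0.06, "xyz": [0.35, -0.215, -0.03], "rot": [0, 0, -71]}, {"fingers": 0.06, "xyz": [0.35, -0.215, -0.03], "rot": [0, 0, -71]}, {"fingers": 0.06, "xyz": [0.35, -0.215, -0.03], "rot": [0, 0, -71]}, {"fingers": 0.06, "xyz": [0.35, -0.215, -0.03], "rot": [0, 0, -71]}]}}

```text
t: 0.93
position: [0.471, -0.2993, 0.2527]
eef_rot: [[0.002, 1.0, 0.0], [1.0, -0.002, 0.0], [0.0, 0.0, -1.0]]
force: [0.6, -0.6, -0.3]
width: 0.0599
finger_force: 0.0
```

```bash
python3 -c "
from h import *
go((.5355,.0331,.16),yawR(.097)); print(ctrl.sense()['joints'].round(2))"
```

```text
t 0.93 pos [ 0.471  -0.2993  0.2527] loc [-0.0315 -0.3391  0.2527] F [ 0.6 -0.6 -0.3] w 0.0599
xyz [0.3325 0.0638 0.0928] rot [ 2.000e-02 -0.000e+00 -9.569e+01]
[ 0.8   0.15 -0.35  1.63  0.05  1.36  0.44]
```

Request:
{"method": "jog_arm", "body": {"series": [{"fingers": 0.06, "xyz": [0.332, 0.064, 0.06], "rot": [0, 0, -95.7]}, {"fingers": 0.06, "xyz": [0.332, 0.064, 0.06], "rot": [0, 0, -95.7]}, {"fingers": 0.06, "xyz": [0.332, 0.064, 0.06], "rot": [0, 0, -95.7]}, {"fingers": 0.06, "xyz": [0.332, 0.064, 0.06], "rot": [0, 0, -95.7]}, {"fingers": 0.06, "xyz": [0.332, 0.064, 0.06], "rot": [0, 0, -95.7]}, {"fingers": 0.06, "xyz": [0.332, 0.064, 0.06], "rot": [0, 0, -95.7]}, {"fingers": 0.06, "xyz": [0.332, 0.064, 0.06], "rot": [0, 0, -95.7]}, {"fingers": 0.06, "xyz": [0.332, 0.064, 0.06], "rot": [0, 0, -95.7]}, {"fingers": 0.06, "xyz": [0.332, 0.064, 0.06], "rot": [0, 0, -95.7]}, {"fingers": 0.06, "xyz": [0.332, 0.064, 0.06], "rot": [0, 0, -95.7]}]}}

```text
t: 1.77
position: [0.5364, 0.0343, 0.1918]
eef_rot: [[-0.95, 0.312, -0.001], [0.312, 0.95, 0.002], [0.002, 0.001, -1.0]]
force: [0.2, -0.1, -0.2]
width: 0.0599
finger_force: 0.0
```

```bash
python3 -c "
from h import *
go((.5355,.0331,.16),yawR(.097)); print(ctrl.sense()['joints'].round(2))"
```

```text
t 1.77 pos [0.5364 0.0343 0.1918] loc [-0.0179  0.0006  0.1918] F [ 0.2 -0.1 -0.2] w 0.0599
xyz [ 0.0004 -0.0015  0.0318] rot [  0.1   -0.08 -23.76]
[ 0.49  0.19 -0.7   1.75  0.13  1.25  1.01]
```

Finish the turn and settle at z 0.16, then check with the wrist camera.

Request:
{"method": "jog_arm", "body": {"series": [{"fingers": 0.06, "xyz": [0, -0.0015, 0.032], "rot": [0.1, 0, -23.8]}, {"fingers": 0.06, "xyz": [0, -0.0015, 0.032], "rot": [0.1, 0, -23.8]}, {"fingers": 0.06, "xyz": [0, -0.0015, 0.032], "rot": [0.1, 0, -23.8]}, {"fingers": 0.06, "xyz": [0, -0.0015, 0.032], "rot": [0.1, 0, -23.8]}, {"fingers": 0.06, "xyz": [0, -0.0015, 0.032], "rot": [0.1, 0, -23.8]}, {"fingers": 0.06, "xyz": [0, -0.0015, 0.032], "rot": [0.1, 0, -23.8]}]}}

```text
t: 2.27
position: [0.5362, 0.0279, 0.1603]
eef_rot: [[-0.997, -0.083, -0.001], [-0.083, 0.997, -0.002], [0.001, -0.002, -1.0]]
force: [0.0, 0.6, -0.1]
width: 0.0602
finger_force: 0.0
```

Run:
```python
from h import *
cal=ctrl.calibration("wrist"); i=ctrl.grab_frame("wrist"); cv2.imwrite("pics/w1.png",i[:,:,::-1])
h=cv2.cvtColor(i,cv2.COLOR_RGB2HSV)
roi=(0,0,560,420)
for n,lo,hi,z in(("orange",(5,100,100),(18,255,255),.032),("yellow",(19,120,120),(35,255,255),.075),("red",(0,150,80),(4,255,255),.0545),("blue",(105,150,60),(130,255,255),.0545)):
    for c,s in blobs(i,lo,hi,roi,60): print(n,c,s,cast(cal,[c],z).round(4),loc(cast(cal,[c],z)[0]))
m=cv2.inRange(h,np.array((5,90,100)),np.array((35,255,255)))
n,l,s,c=cv2.connectedComponentsWithStats(m); k=1+np.argmax(s[1:,4]); r=cv2.minAreaRect(cv2.findNonZero((l==k).astype(np.uint8)))
B=cast(cal,cv2.boxPoints(r),.072);print(r,B.round(4),B.mean(0))
go((.5355,.0331,.06),yawR(.097))
```

```text
orange [260.08, 8.06] [234, 0, 49, 22, 780] [[0.3828 0.0005 0.032 ]] [-0.1645 -0.0564  0.032 ]
orange [284.7, 214.91] [270, 192, 30, 48, 1081] [[0.5463 0.0338 0.032 ]] [-0.0081  0.0016  0.032 ]
yellow [538.69, 191.01] [516, 150, 44, 86, 1786] [[0.4988 0.2214 0.075 ]] [-0.0837  0.1797  0.075 ]
yellow [364.08, 174.99] [358, 168, 13, 15, 134] [[0.4977 0.0883 0.075 ]] [-0.0644  0.048   0.075 ]
yellow [284.69, 217.32] [275, 208, 21, 20, 331] [[0.5355 0.0323 0.075 ]] [-0.0185 -0.0016  0.075 ]
yellow [236.23, 277.78] [232, 270, 11, 13, 74] [[ 0.5901 -0.0026  0.075 ]] [ 0.0409 -0.0277  0.075 ]
red [217.39, 165.56] [213, 156, 9, 31, 108] [[ 0.503  -0.0244  0.0545]] [-0.0419 -0.0626  0.0545]
((375.0, 353.0), (18.0, 368.0), 90.0) [[ 0.6592 -0.0395  0.072 ]
 [ 0.6321  0.2824  0.072 ]
 [ 0.6505  0.2883  0.072 ]
 [ 0.6782 -0.0393  0.072 ]] [0.65501723 0.12295285 0.072     ]
t 2.32 pos [0.5363 0.0279 0.1605] loc [-0.017  -0.0058  0.1605] F [-0.9 -0.8 -0.5] w 0.0598
xyz [0.0003 0.0054 0.1005] rot [-0.09 -0.03 -0.83]
```

View pics/w1.png

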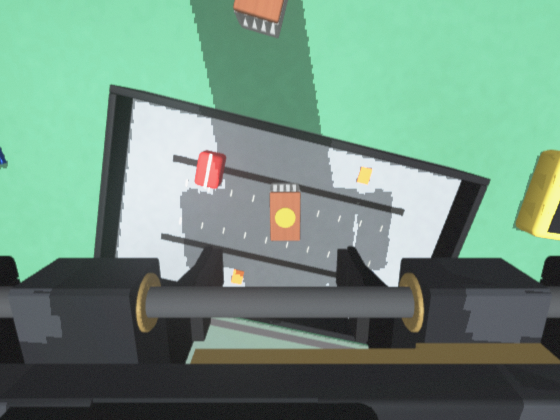

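The wrist view shows the heat sink at (285,215), upright and aligned with the tool. The red cap is at (210,170), and the near and far marks at (364,175) and (236,278). The LED position, (0.5355, 0.0325), agrees with the top view. Descending.

Request:
{"method": "jog_arm", "body": {"series": [{"fingers": 0.056, "xyz": [0, 0.005, 0], "rot": [0, 0, -0.5]}, {"fingers": 0.056, "xyz": [0, 0.005, 0.035], "rot": [0, 0, -0.5]}, {"fingers": 0.056, "xyz": [0, 0.005, 0.07], "rot": [0, 0, -0.5]}, {"fingers": 0.056, "xyz": [0, 0.005, 0.095], "rot": [0, 0, -0.5]}, {"fingers": 0.056, "xyz": [0, 0.005, 0.11], "rot": [0, 0, -0.5]}, {"fingers": 0.056, "xyz": [0, 0.005, 0.12], "rot": [0, 0, -0.5]}, {"fingers": 0.056, "xyz": [0, 0.005, 0.12], "rot": [0, 0, -0.5]}]}}

```text
t: 2.9
position: [0.5347, 0.033, 0.0388]
eef_rot: [[-0.996, -0.093, -0.003], [-0.093, 0.996, -0.001], [0.003, -0.001, -1.0]]
force: [-0.3, -0.5, 0.2]
width: 0.0559
finger_force: 0.0
```

```bash
python3 -c "
from h import *
go((.5355,.0327,.040),yawR(.09))"
```

```text
t 2.9 pos [0.5347 0.033  0.0388] loc [-0.0194 -0.001   0.0388] F [-0.3 -0.5  0.2] w 0.0559
xyz [-0.0008 -0.0004 -0.0012] rot [-0.06 -0.19  0.2 ]
```

Request:
{"method": "jog_arm", "body": {"squeeze": 15, "series": [{"fingers": 0.015, "xyz": [0, 0, -0.001]}, {"fingers": 0.015, "xyz": [0, 0, -0.001]}, {"fingers": 0.015, "xyz": [0, 0, -0.001]}, {"fingers": 0.015, "xyz": [0, 0, -0.001]}, {"fingers": 0.015, "xyz": [0, 0, -0.001]}, {"fingers": 0.015, "xyz": [0, 0, -0.001]}, {"fingers": 0.015, "xyz": [0, 0, -0.001]}]}}

```text
validation failed for argument at $.se...
```

Request:
{"method": "jog_arm", "body": {"series": [{"fingers": 0.015, "xyz": [0, 0, -0.001], "rot": [0, 0, 0]}, {"fingers": 0.015, "xyz": [0, 0, -0.001], "rot": [0, 0, 0]}, {"fingers": 0.015, "xyz": [0, 0, -0.001], "rot": [0, 0, 0]}, {"fingers": 0.015, "xyz": [0, 0, -0.001], "rot": [0, 0, 0]}, {"fingers": 0.015, "xyz": [0, 0, -0.001], "rot": [0, 0, 0]}, {"fingers": 0.015, "xyz": [0, 0, -0.001], "rot": [0, 0, 0]}, {"fingers": 0.015, "xyz": [0, 0, -0.001], "rot": [0, 0, 0]}], "squeeze": 15}}

```text
t: 3.48
position: [0.5363, 0.0327, 0.042]
eef_rot: [[-0.996, -0.093, 0.001], [-0.093, 0.996, -0.002], [-0.0, -0.002, -1.0]]
force: [-0.8, 0.5, 4.9]
width: 0.0238
finger_force: 15.0
```

Request:
{"method": "jog_arm", "body": {"series": [{"fingers": 0.015, "xyz": [0, 0, -0.01], "rot": [0, 0, 0]}, {"fingers": 0.015, "xyz": [0, 0, -0.03], "rot": [0, 0, 0]}, {"fingers": 0.015, "xyz": [0, 0, -0.06], "rot": [0, 0, 0]}, {"fingers": 0.015, "xyz": [0, 0, -0.09], "rot": [0, 0, 0]}, {"fingers": 0.015, "xyz": [0, 0, -0.11], "rot": [0, 0, 0]}, {"fingers": 0.015, "xyz": [0, 0, -0.11], "rot": [0, 0, 0]}]}}

```text
t: 3.98
position: [0.5383, 0.0336, 0.1566]
eef_rot: [[-0.996, -0.094, 0.006], [-0.094, 0.996, -0.002], [-0.006, -0.003, -1.0]]
force: [0.5, -0.3, -1.4]
width: 0.0243
finger_force: 15.0
```

```bash
python3 -c "
from h import *
print(ctrl.sense()['finger_force'])
go((.4505,-.320,.15),yawR(.267))"
```

```text
14.999904718715698
t 3.98 pos [0.5383 0.0336 0.1566] loc [-0.016   0.0002  0.1566] F [ 0.5 -0.3 -1.4] w 0.0243
xyz [ 0.1206 -0.3438  0.0067] rot [-0.18  0.34 -9.92]
```

Request:
{"method": "jog_arm", "body": {"series": [{"fingers": 0.015, "xyz": [0.006, -0.017, 0], "rot": [0, 0, -1]}, {"fingers": 0.015, "xyz": [0.018, -0.05, 0], "rot": [0, 0, -2]}, {"fingers": 0.015, "xyz": [0.03, -0.086, 0], "rot": [0, 0, -3]}, {"fingers": 0.015, "xyz": [0.043, -0.122, 0], "rot": [0, 0, -4]}, {"fingers": 0.015, "xyz": [0.056, -0.16, 0], "rot": [0, 0, -5]}, {"fingers": 0.015, "xyz": [0.07, -0.2, 0], "rot": [0, 0, -6]}, {"fingers": 0.015, "xyz": [0.084, -0.24, 0], "rot": [0, 0, -7]}, {"fingers": 0.015, "xyz": [0.098, -0.28, 0], "rot": [0, 0, -8]}, {"fingers": 0.015, "xyz": [0.112, -0.32, 0], "rot": [0, 0, -9]}, {"fingers": 0.015, "xyz": [0.12, -0.342, 0], "rot": [0, 0, -9.9]}]}}

```text
t: 4.82
position: [0.4459, -0.3232, 0.1518]
eef_rot: [[-0.966, -0.26, -0.001], [-0.26, 0.966, -0.003], [0.002, -0.002, -1.0]]
force: [0.0, -0.4, -0.9]
width: 0.0237
finger_force: 15.0
```

Request:
{"method": "jog_arm", "body": {"series": [{"fingers": 0.015, "xyz": [0, 0, 0], "rot": [0, 0, 0]}, {"fingers": 0.015, "xyz": [0, 0, 0], "rot": [0, 0, 0]}, {"fingers": 0.015, "xyz": [0, 0, 0], "rot": [0, 0, 0]}]}}

```text
t: 5.07
position: [0.4485, -0.3177, 0.1519]
eef_rot: [[-0.965, -0.264, -0.0], [-0.264, 0.965, -0.001], [0.001, -0.0, -1.0]]
force: [0.0, -0.3, -0.4]
width: 0.0242
finger_force: 15.0
```

Run:
```python
from h import *
print(ctrl.sense()['finger_force'],ctrl.sense()['eef_rot'].round(3).tolist())
go((.4505,-.320,.03),yawR(.267))
i=ctrl.grab_frame("scene"); j=ctrl.grab_frame("wrist")
o=np.hstack([cv2.resize(i[220:420,80:280],(400,400)),cv2.resize(j,(400,400))])
cv2.imwrite("pics/p2.png",o[:,:,::-1])
```

```text
15.000119026517496 [[-0.965, -0.264, -0.0], [-0.264, 0.965, -0.001], [0.001, -0.0, -1.0]]
t 5.07 pos [ 0.4485 -0.3177  0.1519] loc [-0.0508 -0.3607  0.1519] F [ 0.  -0.3 -0.4] w 0.0242
xyz [-0.0014 -0.0027  0.1219] rot [-0.02 -0.03 -0.02]
```

View pics/p2.png

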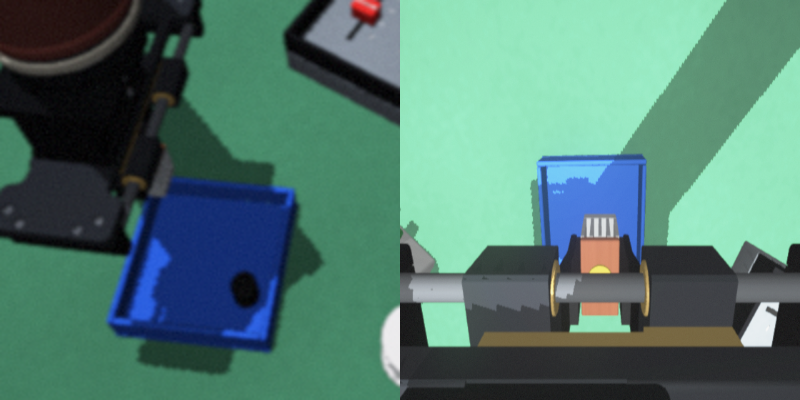

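The picture shows the heat sink held upright over the free half, with the capacitor clear of it at left-panel (245,290). Lowering.

Request:
{"method": "jog_arm", "body": {"series": [{"fingers": 0.015, "xyz": [-0.001, -0.001, 0.02], "rot": [0, 0, 0]}, {"fingers": 0.015, "xyz": [-0.001, -0.001, 0.05], "rot": [0, 0, 0]}, {"fingers": 0.015, "xyz": [-0.001, -0.001, 0.08], "rot": [0, 0, 0]}, {"fingers": 0.015, "xyz": [-0.001, -0.001, 0.105], "rot": [0, 0, 0]}, {"fingers": 0.015, "xyz": [-0.001, -0.001, 0.12], "rot": [0, 0, 0]}, {"fingers": 0.015, "xyz": [-0.001, -0.001, 0.128], "rot": [0, 0, 0]}, {"fingers": 0.015, "xyz": [-0.001, -0.001, 0.13], "rot": [0, 0, 0]}, {"fingers": 0.015, "xyz": [-0.001, -0.001, 0.13], "rot": [0, 0, 0]}]}}

```text
t: 5.83
position: [0.4501, -0.3191, 0.0224]
eef_rot: [[-0.964, -0.264, -0.0], [-0.264, 0.964, -0.001], [0.0, -0.001, -1.0]]
force: [0.9, -0.3, -0.6]
width: 0.0239
finger_force: 15.0
```

Request:
{"method": "jog_arm", "body": {"series": [{"fingers": 0.015, "xyz": [0, 0, 0.001], "rot": [0, 0, 0]}, {"fingers": 0.015, "xyz": [0, 0, 0.002], "rot": [0, 0, 0]}, {"fingers": 0.015, "xyz": [0, 0, 0.003], "rot": [0, 0, 0]}, {"fingers": 0.015, "xyz": [0, 0, 0.004], "rot": [0, 0, 0]}, {"fingers": 0.015, "xyz": [0, 0, 0.005], "rot": [0, 0, 0]}, {"fingers": 0.015, "xyz": [0, 0, 0.005], "rot": [0, 0, 0]}, {"fingers": 0.015, "xyz": [0, 0, 0.005], "rot": [0, 0, 0]}]}}

```text
t: 6.42
position: [0.4496, -0.3197, 0.0172]
eef_rot: [[-0.965, -0.263, -0.0], [-0.263, 0.965, -0.002], [0.001, -0.002, -1.0]]
force: [0.3, 0.2, -1.9]
width: 0.0236
finger_force: 15.0
```

Request:
{"method": "jog_arm", "body": {"series": [{"fingers": 0.015, "xyz": [0, 0, 0.0007], "rot": [0, 0, 0]}, {"fingers": 0.015, "xyz": [0, 0, 0.0015], "rot": [0, 0, 0]}, {"fingers": 0.015, "xyz": [0, 0, 0.002], "rot": [0, 0, 0]}, {"fingers": 0.015, "xyz": [0, 0, 0.002], "rot": [0, 0, 0]}, {"fingers": 0.015, "xyz": [0, 0, 0.002], "rot": [0, 0, 0]}]}}

```text
t: 6.83
position: [0.4496, -0.3197, 0.0151]
eef_rot: [[-0.965, -0.263, -0.0], [-0.263, 0.965, -0.002], [0.001, -0.001, -1.0]]
force: [-0.7, -0.5, -1.0]
width: 0.0241
finger_force: 15.0
```

Request:
{"method": "jog_arm", "body": {"series": [{"fingers": 0.015, "xyz": [0, 0, 0.0005], "rot": [0, 0, 0]}, {"fingers": 0.015, "xyz": [0, 0, 0.001], "rot": [0, 0, 0]}, {"fingers": 0.015, "xyz": [0, 0, 0.001], "rot": [0, 0, 0]}, {"fingers": 0.015, "xyz": [0, 0, 0.001], "rot": [0, 0, 0]}]}}

```text
t: 7.17
position: [0.4496, -0.3197, 0.015]
eef_rot: [[-0.965, -0.263, -0.0], [-0.263, 0.965, -0.002], [0.001, -0.002, -1.0]]
force: [-4.3, 2.2, 9.8]
width: 0.0234
finger_force: 15.0
```

Request:
{"method": "jog_arm", "body": {"series": [{"fingers": 0.015, "xyz": [0, 0, 0.0005], "rot": [0, 0, 0]}, {"fingers": 0.015, "xyz": [0, 0, 0.001], "rot": [0, 0, 0]}, {"fingers": 0.015, "xyz": [0, 0, 0.001], "rot": [0, 0, 0]}, {"fingers": 0.015, "xyz": [0, 0, 0.001], "rot": [0, 0, 0]}]}}

```text
t: 7.5
position: [0.4497, -0.3197, 0.0148]
eef_rot: [[-0.965, -0.263, -0.001], [-0.263, 0.965, -0.002], [0.001, -0.002, -1.0]]
force: [-7.0, 4.9, 19.5]
width: 0.0241
finger_force: 15.0
```

Contact made. Back off the press by 2 mm of command, then open.

Request:
{"method": "jog_arm", "body": {"series": [{"fingers": 0.015, "xyz": [0, 0, -0.001], "rot": [0, 0, 0]}, {"fingers": 0.015, "xyz": [0, 0, -0.0018], "rot": [0, 0, 0]}, {"fingers": 0.026, "xyz": [0, 0, -0.0018], "rot": [0, 0, 0]}, {"fingers": 0.03, "xyz": [0, 0, -0.0018], "rot": [0, 0, 0]}, {"fingers": 0.045, "xyz": [0, 0, -0.0018], "rot": [0, 0, 0]}, {"fingers": 0.055, "xyz": [0, 0, -0.0018], "rot": [0, 0, 0]}, {"fingers": 0.055, "xyz": [0, 0, -0.0018], "rot": [0, 0, 0]}]}}

```text
t: 8.08
position: [0.4496, -0.3197, 0.0149]
eef_rot: [[-0.965, -0.263, -0.0], [-0.263, 0.965, -0.002], [0.001, -0.001, -1.0]]
force: [-0.7, -0.1, 0.1]
width: 0.0429
finger_force: 0.0
```

Request:
{"method": "jog_arm", "body": {"series": [{"fingers": 0.055, "xyz": [0, 0, -0.02], "rot": [0, 0, 0]}, {"fingers": 0.055, "xyz": [0, 0, -0.05], "rot": [0, 0, 0]}, {"fingers": 0.055, "xyz": [0, 0, -0.09], "rot": [0, 0, 0]}, {"fingers": 0.055, "xyz": [0, 0, -0.12], "rot": [0, 0, 0]}, {"fingers": 0.055, "xyz": [0, 0, -0.14], "rot": [0, 0, 0]}]}}

```text
t: 8.5
position: [0.4507, -0.3199, 0.1584]
eef_rot: [[-0.965, -0.263, 0.003], [-0.263, 0.965, -0.004], [-0.002, -0.004, -1.0]]
force: [0.8, 0.4, 0.1]
width: 0.0543
finger_force: 0.0
```

Run:
```python
from h import *
go(con(-.037,-.0688,.15),yawR(PSI))
```

```text
t 8.5 pos [ 0.4507 -0.3199  0.1584] loc [-0.0483 -0.3626  0.1584] F [0.8 0.4 0.1] w 0.0543
xyz [-0.1302  0.2636  0.0075] rot [-0.23  0.14 24.08]
```

Request:
{"method": "jog_arm", "body": {"series": [{"fingers": 0.05, "xyz": [-0.13, 0.263, -0.002], "rot": [0, 0, 24]}, {"fingers": 0.05, "xyz": [-0.13, 0.263, -0.002], "rot": [0, 0, 24]}, {"fingers": 0.05, "xyz": [-0.13, 0.263, -0.002], "rot": [0, 0, 24]}, {"fingers": 0.05, "xyz": [-0.13, 0.263, -0.002], "rot": [0, 0, 24]}, {"fingers": 0.05, "xyz": [-0.13, 0.263, -0.002], "rot": [0, 0, 24]}, {"fingers": 0.05, "xyz": [-0.13, 0.263, -0.002], "rot": [0, 0, 24]}, {"fingers": 0.05, "xyz": [-0.13, 0.263, -0.002], "rot": [0, 0, 24]}, {"fingers": 0.05, "xyz": [-0.13, 0.263, -0.002], "rot": [0, 0, 24]}, {"fingers": 0.05, "xyz": [-0.13, 0.263, -0.002], "rot": [0, 0, 24]}, {"fingers": 0.05, "xyz": [-0.13, 0.263, -0.002], "rot": [0, 0, 24]}]}}

```text
t: 9.33
position: [0.5058, -0.0312, 0.1564]
eef_rot: [[-0.989, 0.15, -0.0], [0.15, 0.989, -0.002], [0.0, -0.002, -1.0]]
force: [-0.2, 0.1, -0.2]
width: 0.0499
finger_force: 0.0
```

```bash
cat >> h.py <<'E'
def look(name):
    cal=ctrl.calibration("wrist"); i=ctrl.grab_frame("wrist"); cv2.imwrite(f"pics/{name}.png",i[:,:,::-1])
    for n,lo,hi,z in(("mark",(8,130,120),(28,255,255),.032),("red",(0,130,70),(5,255,255),.0545),("red2",(172,130,70),(180,255,255),.0545),("blue",(105,150,60),(130,255,255),.0545)):
        for c,s in blobs(i,lo,hi,(80,90,500,330),50):
            print(n,c,s,loc(cast(cal,[c],z)[0]))
    return i,cal
E
python3 - <<'E'
from h import *
go(con(-.037,-.0688,.038),yawR(PSI))
i,cal=look("w3"); t=ctrl.grab_frame("top")
# white line on red cap: bright low-sat pixels inside red hull
h=cv2.cvtColor(i,cv2.COLOR_RGB2HSV)
o=np.hstack([i[:, :],cv2.resize(t[185:275,350:430],(240,270))[:, :].copy() if 0 else np.zeros((420,1,3),np.uint8)])
p=np.zeros((420,800,3),np.uint8);p[:,:560]=i;p[:270,560:]=cv2.resize(t[185:275,355:435],(240,270));cv2.imwrite("pics/p3.png",p[:,:,::-1])
E
```

```text
t 9.33 pos [ 0.5058 -0.0312  0.1564] loc [-0.0381 -0.0688  0.1564] F [-0.2  0.1 -0.2] w 0.0499
xyz [-0.0011  0.0003  0.1184] rot [-0.11 -0.    0.16]
red [278.21, 210.93] [267, 194, 24, 35, 659] [-0.0389 -0.0695  0.0545]
```

View pics/p3.png

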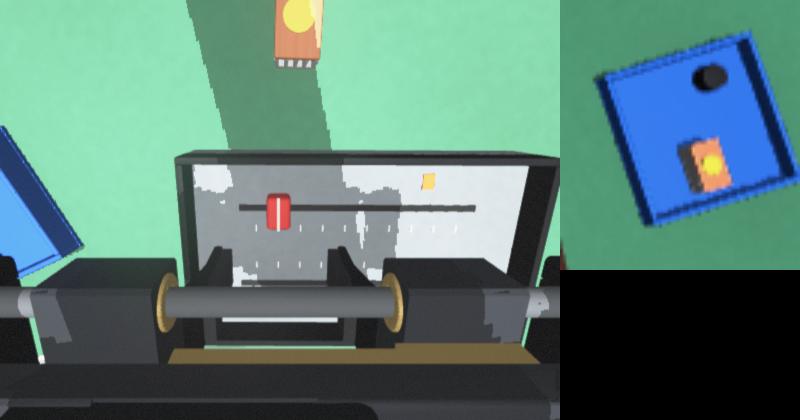

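The top inset shows the heat sink upright in the tray's free half, capacitor untouched. In the wrist view the red line is at (278,212) and the near mark at (428,181). Lowering onto the red cap.

Run:
```python
from h import *
cal=ctrl.calibration("wrist"); i=cv2.imread("pics/w3.png")[:,:,::-1].copy()
for c,s in blobs(i,(10,80,150),(30,255,255),(400,165,450,200),20): print(c,s,loc(cast(cal,[c],.032)[0]))
w=cv2.inRange(cv2.cvtColor(i,cv2.COLOR_RGB2HSV),np.array((0,0,170)),np.array((180,110,255)));k=np.zeros_like(w);k[196:228,270:288]=w[196:228,270:288]
p=cv2.findNonZero(k)[:,0].mean(0); print("line",p,loc(cast(cal,[p],.0545)[0]))
```

```text
[428.33, 181.08] [422, 174, 14, 15, 181] [-0.0594  0.0587  0.032 ]
line [278.  212.5] [-0.0375 -0.0715  0.0545]
```

Request:
{"method": "jog_arm", "body": {"series": [{"fingers": 0.05, "xyz": [-0.001, 0, 0.03], "rot": [0, 0, 0]}, {"fingers": 0.05, "xyz": [-0.001, 0, 0.06], "rot": [0, 0, 0]}, {"fingers": 0.05, "xyz": [-0.001, 0, 0.09], "rot": [0, 0, 0]}, {"fingers": 0.05, "xyz": [-0.001, 0, 0.11], "rot": [0, 0, 0]}, {"fingers": 0.05, "xyz": [-0.001, 0, 0.118], "rot": [0, 0, 0]}, {"fingers": 0.05, "xyz": [-0.001, 0, 0.118], "rot": [0, 0, 0]}, {"fingers": 0.05, "xyz": [-0.001, 0, 0.118], "rot": [0, 0, 0]}]}}

```text
t: 10.02
position: [0.5071, -0.0326, 0.039]
eef_rot: [[-0.988, 0.153, -0.0], [0.153, 0.988, -0.002], [-0.0, -0.002, -1.0]]
force: [0.5, -0.2, -0.6]
width: 0.0503
finger_force: 0.0
```

Request:
{"method": "jog_arm", "body": {"series": [{"fingers": 0.012, "xyz": [0, 0, 0], "rot": [0, 0, 0]}, {"fingers": 0.012, "xyz": [0, 0, 0], "rot": [0, 0, 0]}, {"fingers": 0.012, "xyz": [0, 0, 0], "rot": [0, 0, 0]}, {"fingers": 0.012, "xyz": [0, 0, 0], "rot": [0, 0, 0]}, {"fingers": 0.012, "xyz": [0, 0, 0], "rot": [0, 0, 0]}, {"fingers": 0.012, "xyz": [0, 0, 0], "rot": [0, 0, 0]}, {"fingers": 0.012, "xyz": [0, 0, 0], "rot": [0, 0, 0]}], "squeeze": 6}}

```text
t: 10.6
position: [0.507, -0.032, 0.0388]
eef_rot: [[-0.988, 0.152, 0.0], [0.152, 0.988, -0.002], [-0.0, -0.002, -1.0]]
force: [0.1, -0.2, 3.2]
width: 0.0198
finger_force: 6.0
```

Run:
```python
from h import *
go(con(-.037,.0614,.038),yawR(PSI))
```

```text
t 10.6 pos [ 0.507  -0.032   0.0388] loc [-0.0368 -0.0694  0.0388] F [ 0.1 -0.2  3.2] w 0.0198
xyz [1.000e-04 1.308e-01 5.000e-04] rot [-0.11  0.02  0.06]
```

Both views give 130.2 mm of travel for red.

Request:
{"method": "jog_arm", "body": {"series": [{"fingers": 0.012, "xyz": [0, 0.01, 0], "rot": [0, 0, 0]}, {"fingers": 0.012, "xyz": [0, 0.03, 0], "rot": [0, 0, 0]}, {"fingers": 0.012, "xyz": [0, 0.05, 0], "rot": [0, 0, 0]}, {"fingers": 0.012, "xyz": [0, 0.07, 0], "rot": [0, 0, 0]}, {"fingers": 0.012, "xyz": [0, 0.09, 0], "rot": [0, 0, 0]}, {"fingers": 0.012, "xyz": [0, 0.11, 0], "rot": [0, 0, 0]}, {"fingers": 0.012, "xyz": [0, 0.122, 0], "rot": [0, 0, 0]}, {"fingers": 0.012, "xyz": [0, 0.13, 0], "rot": [0, 0, 0]}, {"fingers": 0.012, "xyz": [0, 0.13, 0], "rot": [0, 0, 0]}, {"fingers": 0.012, "xyz": [0, 0.13, 0], "rot": [0, 0, 0]}]}}

```text
t: 11.43
position: [0.5271, 0.0971, 0.0387]
eef_rot: [[-0.988, 0.151, 0.001], [0.151, 0.988, -0.001], [-0.001, -0.001, -1.0]]
force: [2.3, 1.8, 5.4]
width: 0.0197
finger_force: 6.0
```

```bash
cat >> h.py <<'E'
def line(i,cal,box,z=.0545):
    x0,y0,x1,y1=box; w=cv2.inRange(cv2.cvtColor(i,cv2.COLOR_RGB2HSV),np.array((0,0,150)),np.array((180,120,255)));k=np.zeros_like(w);k[y0:y1,x0:x1]=w[y0:y1,x0:x1]
    q=cv2.findNonZero(k)[:,0]; p=q.mean(0); print("line",p,len(q),loc(cast(cal,[p],z)[0]))
E
python3 - <<'E'
from h import *
go(con(-.037,.0612,.038),yawR(PSI))
i,cal=look("w4")
E
```

```text
t 11.43 pos [0.5271 0.0971 0.0387] loc [-0.0367  0.0613  0.0387] F [2.3 1.8 5.4] w 0.0197
xyz [ 0.0003 -0.0001  0.0007] rot [-0.04  0.06  0.09]
mark [276.98, 220.03] [268, 208, 19, 25, 474] [-0.0598  0.0604  0.032 ]
red [279.34, 263.75] [259, 242, 41, 45, 1576] [-0.0451  0.0617  0.0545]
```

Request:
{"method": "jog_arm", "body": {"series": [{"fingers": 0.024, "xyz": [0, 0, 0], "rot": [0, 0, 0]}, {"fingers": 0.045, "xyz": [0, 0, 0], "rot": [0, 0, 0]}, {"fingers": 0.05, "xyz": [0, 0, 0], "rot": [0, 0, 0]}, {"fingers": 0.05, "xyz": [0, 0, -0.03], "rot": [0, 0, 0]}, {"fingers": 0.05, "xyz": [0, 0, -0.06], "rot": [0, 0, 0]}, {"fingers": 0.05, "xyz": [0, 0, -0.08], "rot": [0, 0, 0]}, {"fingers": 0.05, "xyz": [0, 0, -0.08], "rot": [0, 0, 0]}, {"fingers": 0.05, "xyz": [0, 0, -0.08], "rot": [0, 0, 0]}]}}

```text
t: 12.15
position: [0.527, 0.0963, 0.119]
eef_rot: [[-0.988, 0.153, 0.001], [0.153, 0.988, -0.002], [-0.002, -0.002, -1.0]]
force: [0.6, -1.0, -0.9]
width: 0.0492
finger_force: 0.0
```

Run:
```python
from h import *
i,cal=look("w5")
h=cv2.cvtColor(i,cv2.COLOR_RGB2HSV)
cv2.imwrite("pics/c5.png",cv2.resize(i[150:270,215:345],None,fx=4,fy=4,interpolation=cv2.INTER_NEAREST)[:,:,::-1])
go(con(.037,.0862,.12),yawR(PSI))
```

```text
mark [491.09, 158.53] [480, 106, 20, 102, 1575] [-0.0821  0.217   0.032 ]
mark [279.0, 188.0] [273, 180, 13, 17, 221] [-0.0597  0.0604  0.032 ]
red [280.01, 223.12] [267, 203, 27, 41, 889] [-0.0391  0.0611  0.0545]
blue [305.45, 323.4] [300, 318, 11, 12, 121] [0.0431 0.0811 0.0545]
blue [319.13, 323.45] [315, 318, 10, 12, 107] [0.0431 0.0917 0.0545]
t 12.2 pos [0.5263 0.0961 0.1179] loc [-0.0374  0.0601  0.1179] F [-0.6 -0.5 -0.7] w 0.0498
xyz [-0.0744  0.0261 -0.0022] rot [-0.13 -0.01  0.02]
```

View pics/c5.png

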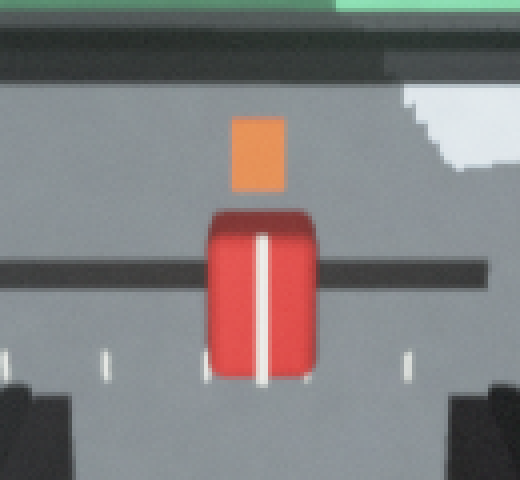

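The crop shows the red line (crop column 262) level with the mark (258), under 1 mm off. Now the blue fader, at y≈0.0863.

Request:
{"method": "jog_arm", "body": {"series": [{"fingers": 0.05, "xyz": [-0.03, 0.01, 0], "rot": [0, 0, 0]}, {"fingers": 0.05, "xyz": [-0.06, 0.02, 0], "rot": [0, 0, 0]}, {"fingers": 0.05, "xyz": [-0.073, 0.026, 0], "rot": [0, 0, 0]}, {"fingers": 0.05, "xyz": [-0.073, 0.026, 0], "rot": [0, 0, 0]}, {"fingers": 0.05, "xyz": [-0.073, 0.026, 0], "rot": [0, 0, 0]}, {"fingers": 0.05, "xyz": [-0.073, 0.026, 0], "rot": [0, 0, 0]}]}}

```text
t: 12.7
position: [0.6013, 0.1112, 0.1168]
eef_rot: [[-0.988, 0.152, -0.003], [0.152, 0.988, -0.002], [0.003, -0.002, -1.0]]
force: [-0.2, -0.4, -0.0]
width: 0.05
finger_force: 0.0
```

Run:
```python
from h import *
i,cal=look("w6")
go(con(.037,.0862,.038),yawR(PSI))
```

```text
mark [241.09, 94.14] [235, 90, 14, 9, 116] [-0.056   0.0599  0.032 ]
mark [473.25, 102.93] [463, 90, 37, 26, 487] [-0.0504  0.2225  0.032 ]
red [231.89, 124.44] [226, 104, 13, 42, 488] [-0.036   0.0559  0.0545]
red [248.76, 124.34] [242, 104, 14, 42, 543] [-0.0361  0.0669  0.0545]
blue [271.43, 230.28] [266, 213, 11, 36, 361] [0.0365 0.0812 0.0545]
blue [286.74, 230.48] [282, 213, 11, 36, 372] [0.0366 0.0921 0.0545]
t 12.75 pos [0.6014 0.1111 0.1173] loc [0.0346 0.0864 0.1173] F [ 0.2 -1.   0.4] w 0.0501
xyz [-0.0025 -0.      0.0793] rot [-0.14 -0.1   0.08]
```

Request:
{"method": "jog_arm", "body": {"series": [{"fingers": 0.05, "xyz": [-0.002, 0, 0.03], "rot": [0, 0, 0]}, {"fingers": 0.05, "xyz": [-0.002, 0, 0.06], "rot": [0, 0, 0]}, {"fingers": 0.05, "xyz": [-0.002, 0, 0.077], "rot": [0, 0, 0]}, {"fingers": 0.05, "xyz": [-0.002, 0, 0.077], "rot": [0, 0, 0]}, {"fingers": 0.05, "xyz": [-0.002, 0, 0.077], "rot": [0, 0, 0]}, {"fingers": 0.03, "xyz": [-0.002, 0, 0.077], "rot": [0, 0, 0]}, {"fingers": 0.012, "xyz": [-0.002, 0, 0.077], "rot": [0, 0, 0]}, {"fingers": 0.012, "xyz": [-0.002, 0, 0.077], "rot": [0, 0, 0]}, {"fingers": 0.012, "xyz": [-0.002, 0, 0.077], "rot": [0, 0, 0]}, {"fingers": 0.012, "xyz": [-0.002, 0, 0.077], "rot": [0, 0, 0]}], "squeeze": 6}}

```text
t: 13.58
position: [0.605, 0.1109, 0.0419]
eef_rot: [[-0.988, 0.152, 0.001], [0.152, 0.988, -0.002], [-0.001, -0.002, -1.0]]
force: [-0.2, -0.2, -0.6]
width: 0.0245
finger_force: 0.0
```

Request:
{"method": "jog_arm", "body": {"series": [{"fingers": 0.012, "xyz": [0, 0, 0], "rot": [0, 0, 0]}, {"fingers": 0.012, "xyz": [0, 0, 0], "rot": [0, 0, 0]}]}}

```text
t: 13.75
position: [0.6049, 0.1109, 0.0417]
eef_rot: [[-0.988, 0.152, 0.0], [0.152, 0.988, -0.002], [-0.001, -0.002, -1.0]]
force: [-1.0, -0.7, 3.2]
width: 0.02
finger_force: 6.0
```

Run:
```python
from h import *
go(con(.037,-.0282,.038),yawR(PSI))
```

```text
t 13.75 pos [0.6049 0.1109 0.0417] loc [0.0381 0.0867 0.0417] F [-1.  -0.7  3.2] w 0.02
xyz [ 0.0012 -0.1149  0.0039] rot [-0.1   0.04  0.05]
```

Request:
{"method": "jog_arm", "body": {"series": [{"fingers": 0.012, "xyz": [0, -0.01, 0], "rot": [0, 0, 0]}, {"fingers": 0.012, "xyz": [0, -0.03, 0], "rot": [0, 0, 0]}, {"fingers": 0.012, "xyz": [0, -0.05, 0], "rot": [0, 0, 0]}, {"fingers": 0.012, "xyz": [0, -0.07, 0], "rot": [0, 0, 0]}, {"fingers": 0.012, "xyz": [0, -0.09, 0], "rot": [0, 0, 0]}, {"fingers": 0.012, "xyz": [0, -0.105, 0], "rot": [0, 0, 0]}, {"fingers": 0.012, "xyz": [0, -0.115, 0], "rot": [0, 0, 0]}, {"fingers": 0.012, "xyz": [0, -0.115, 0], "rot": [0, 0, 0]}, {"fingers": 0.012, "xyz": [0, -0.115, 0], "rot": [0, 0, 0]}, {"fingers": 0.012, "xyz": [0, -0.115, 0], "rot": [0, 0, 0]}]}}

```text
t: 14.58
position: [0.5871, -0.0035, 0.0416]
eef_rot: [[-0.988, 0.153, -0.0], [0.153, 0.988, -0.002], [-0.0, -0.002, -1.0]]
force: [-2.7, -0.7, 4.8]
width: 0.0201
finger_force: 6.0
```

Request:
{"method": "jog_arm", "body": {"series": [{"fingers": 0.024, "xyz": [0, 0, 0], "rot": [0, 0, 0]}, {"fingers": 0.045, "xyz": [0, 0, 0], "rot": [0, 0, 0]}, {"fingers": 0.05, "xyz": [0, 0, 0], "rot": [0, 0, 0]}, {"fingers": 0.05, "xyz": [0, 0, -0.03], "rot": [0, 0, 0]}, {"fingers": 0.05, "xyz": [0, 0, -0.06], "rot": [0, 0, 0]}, {"fingers": 0.05, "xyz": [0.03, 0, -0.09], "rot": [0, 0, 0]}, {"fingers": 0.05, "xyz": [0.03, 0, -0.12], "rot": [0, 0, 0]}, {"fingers": 0.05, "xyz": [0.03, 0, -0.12], "rot": [0, 0, 0]}, {"fingers": 0.05, "xyz": [0.03, 0, -0.12], "rot": [0, 0, 0]}]}}

```text
t: 15.33
position: [0.5585, 0.0023, 0.1632]
eef_rot: [[-0.988, 0.152, 0.003], [0.152, 0.988, -0.003], [-0.004, -0.002, -1.0]]
force: [0.1, 0.1, -1.0]
width: 0.0496
finger_force: 0.0
```

Run:
```python
from h import *
go(con(.037,-.0282,.038),yawR(PSI))
i,cal=look("w7")
p=np.zeros((600,800,3),np.uint8); p[:420,:560]=i; t=ctrl.grab_frame("top"); p[420:600,:]=0
s=cv2.resize(t[150:245,190:340],None,fx=1.6,fy=1.6); p[440:440+s.shape[0],:s.shape[1]]=s
cv2.imwrite("pics/p7.png",p[:,:,::-1])
tc=ctrl.calibration("top")
for n,lo,hi,z in(("mark",(5,120,120),(18,255,255),.032),("red",(0,150,100),(4,255,255),.0545),("blue",(105,150,60),(130,255,255),.0545)):
    for c,s in blobs(t,lo,hi,(200,150,325,240),10): print(n,c,s,loc(cast(tc,[c],z)[0]))
```

```text
t 15.33 pos [0.5585 0.0023 0.1632] loc [ 0.0088 -0.0276  0.1632] F [ 0.1  0.1 -1. ] w 0.0496
xyz [-0.0277 -0.0004  0.1253] rot [-0.11  0.21  0.09]
mark [278.54, 259.74] [274, 256, 10, 8, 74] [ 0.0653 -0.0281  0.032 ]
red [379.78, 154.1] [371, 138, 19, 34, 503] [-0.0372  0.0529  0.0545]
red [396.0, 155.03] [391, 138, 11, 34, 259] [-0.0365  0.066   0.0545]
blue [271.55, 239.5] [268, 225, 8, 30, 230] [ 0.0361 -0.0341  0.0545]
blue [284.61, 239.13] [281, 224, 9, 31, 237] [ 0.0357 -0.0228  0.0545]
mark [233.7, 220.0] [232, 218, 5, 5, 20] [-0.0603  0.0614  0.032 ]
red [231.97, 209.32] [230, 205, 5, 10, 31] [-0.037   0.0673  0.0545]
red [236.62, 210.18] [234, 205, 6, 11, 39] [-0.0375  0.0558  0.0545]
```

View pics/p7.png

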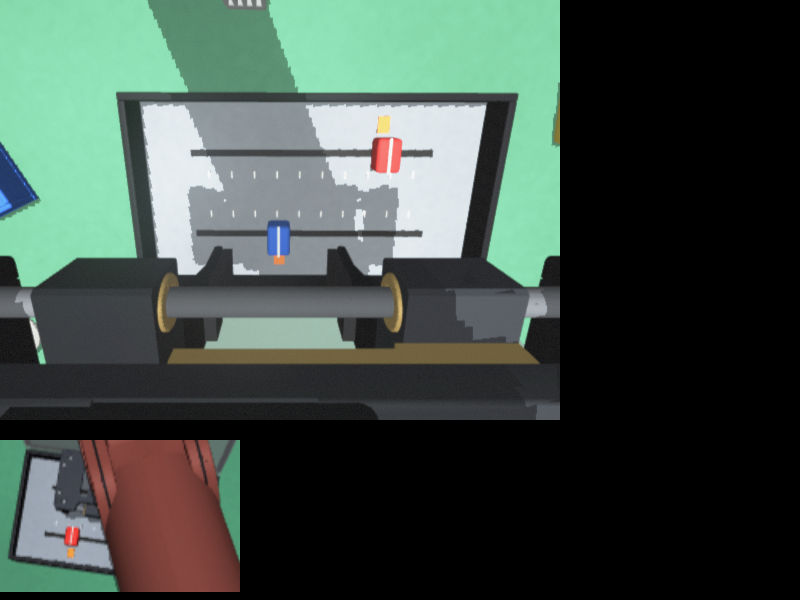

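Both lines are level with their marks. Blue is at y −0.0284 against a mark at −0.0281, red at 0.0615 against 0.0614. Next, the cover's angle and approach.

Run:
```python
from h import *
cal=ctrl.calibration("top")
e=(190+270/3.5,120+62/3.5)
for th in np.arange(1.55,1.91,.05):
    z=.0625+.17*np.sin(th); print(round(th,2),round(z,4),"want x",round(.085-.17*np.cos(th),4),"ray",loc(cast(cal,[e],z)[0]))
go(con(.009,0,.28),yawR(PSI)); go(con(.17,0,.28),yawR(PSI))
```

```text
1.55 0.2325 want x 0.0815 ray [ 0.1016 -0.0007  0.2325]
1.6 0.2324 want x 0.09 ray [ 0.1016 -0.0007  0.2324]
1.65 0.232 want x 0.0985 ray [ 0.1017 -0.0007  0.232 ]
1.7 0.2311 want x 0.1069 ray [ 0.102  -0.0006  0.2311]
1.75 0.2298 want x 0.1153 ray [ 0.1024 -0.0006  0.2298]
1.8 0.2281 want x 0.1236 ray [ 0.1029 -0.0005  0.2281]
1.85 0.2259 want x 0.1319 ray [ 0.1035 -0.0004  0.2259]
1.9 0.2234 want x 0.14 ray [ 0.1042 -0.0003  0.2234]
t 15.43 pos [0.5573 0.002  0.1608] loc [ 0.0077 -0.0282  0.1608] F [-0.3 -0.5 -1. ] w 0.05
xyz [-0.0013  0.0279 -0.1193] rot [-0.11 -0.03  0.07]
t 15.43 pos [0.5573 0.002  0.1608] loc [ 0.0077 -0.0282  0.1608] F [-0.3 -0.5 -1. ] w 0.05
xyz [-0.1623  0.0277 -0.1194] rot [-0.11 -0.03  0.07]
```

Request:
{"method": "jog_arm", "body": {"series": [{"fingers": 0.0, "xyz": [0, 0.01, -0.03], "rot": [0, 0, 0]}, {"fingers": 0.0, "xyz": [0, 0.02, -0.06], "rot": [0, 0, 0]}, {"fingers": 0.0, "xyz": [0, 0.028, -0.09], "rot": [0, 0, 0]}, {"fingers": 0.0, "xyz": [0, 0.028, -0.12], "rot": [0, 0, 0]}, {"fingers": 0.0, "xyz": [0, 0.028, -0.125], "rot": [0, 0, 0]}, {"fingers": 0.0, "xyz": [0, 0.028, -0.125], "rot": [0, 0, 0]}]}}

```text
t: 15.93
position: [0.5627, 0.0302, 0.2871]
eef_rot: [[-0.988, 0.152, 0.001], [0.152, 0.988, -0.001], [-0.002, -0.001, -1.0]]
force: [-0.3, -0.9, -1.0]
width: 0.0179
finger_force: 0.0
```

```bash
python3 -c "
from h import *
go(con(.17,0,.28),yawR(PSI))"
```

```text
t 15.93 pos [0.5627 0.0302 0.2871] loc [0.0087 0.0006 0.2871] F [-0.3 -0.9 -1. ] w 0.0179
xyz [-0.1613 -0.0008  0.0074] rot [-0.06  0.09  0.08]
```

The cover stands at about 1.67 rad, edge at local x≈0.102. Going over it and down behind.

Request:
{"method": "jog_arm", "body": {"series": [{"fingers": 0.0, "xyz": [-0.03, 0, 0], "rot": [0, 0, 0]}, {"fingers": 0.0, "xyz": [-0.065, 0, 0], "rot": [0, 0, 0]}, {"fingers": 0.0, "xyz": [-0.1, 0, 0], "rot": [0, 0, 0]}, {"fingers": 0.0, "xyz": [-0.13, 0, 0], "rot": [0, 0, 0]}, {"fingers": 0.0, "xyz": [-0.142, 0, 0], "rot": [0, 0, 0]}, {"fingers": 0.0, "xyz": [-0.142, 0, 0], "rot": [0, 0, 0]}, {"fingers": 0.0, "xyz": [-0.142, 0, 0], "rot": [0, 0, 0]}]}}

```text
t: 16.52
position: [0.7016, 0.0086, 0.2831]
eef_rot: [[-0.988, 0.152, -0.005], [0.152, 0.988, -0.001], [0.004, -0.002, -1.0]]
force: [0.1, 0.5, 0.2]
width: 0.0004
finger_force: 0.0
```

```bash
python3 -c "
from h import *
go(con(.145,0,.205),yawR(PSI)); print(ctrl.sense()['joints'].round(2))"
```

```text
t 16.52 pos [0.7016 0.0086 0.2831] loc [0.1493 0.0004 0.2831] F [0.1 0.5 0.2] w 0.0004
xyz [ 0.004  -0.0003  0.0781] rot [-0.09 -0.25  0.09]
[ 0.37  0.51 -0.71  1.18  0.32  1.56  1.14]
```

Request:
{"method": "jog_arm", "body": {"series": [{"fingers": 0.0, "xyz": [0, 0, 0.03], "rot": [0, 0, 0]}, {"fingers": 0.0, "xyz": [0, 0, 0.06], "rot": [0, 0, 0]}, {"fingers": 0.0, "xyz": [0, 0, 0.078], "rot": [0, 0, 0]}, {"fingers": 0.0, "xyz": [0, 0, 0.078], "rot": [0, 0, 0]}, {"fingers": 0.0, "xyz": [0, 0, 0.078], "rot": [0, 0, 0]}]}}

```text
t: 16.93
position: [0.7007, 0.0081, 0.2078]
eef_rot: [[-0.988, 0.152, -0.002], [0.152, 0.988, -0.002], [0.002, -0.003, -1.0]]
force: [0.4, 0.4, 0.1]
width: 0.0004
finger_force: 0.0
```

Run:
```python
from h import *
s=ctrl.sense(); go(con(.145,0,.205),yawR(PSI))
for th in np.r_[1.75:-.01:-.0625]:
    p=np.array([.085,.0625])+.15*np.array([-np.cos(th),np.sin(th)])+.006*np.array([np.sin(th),np.cos(th)])+[.0095,0]
    d=s["eef_rot"].T@(con(p[0],0,p[1])-s["position"]); print(round(th,3),p.round(3),d.round(3))
```

```text
t 16.93 pos [0.7007 0.0081 0.2078] loc [ 1.485e-01 -2.000e-04  2.078e-01] F [0.4 0.4 0.1] w 0.0004
xyz [0.0035 0.0002 0.0028] rot [-0.14 -0.11  0.08]
1.75 [0.127 0.209] [ 0.021  0.    -0.001]
1.688 [0.118 0.211] [ 0.031  0.    -0.003]
1.625 [0.109 0.212] [ 0.04   0.    -0.004]
1.562 [0.099 0.213] [ 0.049  0.    -0.005]
1.5 [0.09  0.213] [ 0.059  0.    -0.005]
1.438 [0.081 0.212] [ 0.068  0.    -0.004]
1.375 [0.071 0.211] [ 0.077  0.    -0.003]
1.312 [0.062 0.209] [ 0.087  0.    -0.001]
1.25 [0.053 0.207] [0.096 0.    0.001]
1.188 [0.044 0.204] [0.105 0.    0.004]
1.125 [0.035 0.2  ] [0.113 0.    0.008]
1.062 [0.027 0.196] [0.122 0.    0.012]
1.0 [0.019 0.192] [0.13  0.    0.016]
0.938 [0.011 0.187] [0.138 0.    0.021]
0.875 [0.003 0.181] [0.145 0.    0.027]
0.812 [-0.004  0.176] [0.153 0.    0.033]
0.75 [-0.011  0.169] [0.16  0.    0.039]
0.688 [-0.018  0.162] [0.166 0.001 0.046]
0.625 [-0.024  0.155] [0.172 0.001 0.053]
0.562 [-0.029  0.148] [0.178 0.001 0.061]
0.5 [-0.034  0.14 ] [0.183 0.001 0.069]
0.438 [-0.039  0.131] [0.187 0.001 0.077]
0.375 [-0.043  0.123] [0.191 0.001 0.085]
0.312 [-0.046  0.114] [0.195 0.001 0.094]
0.25 [-0.049  0.105] [0.198 0.001 0.103]
0.188 [-0.052  0.096] [0.2   0.001 0.112]
0.125 [-0.054  0.087] [0.202 0.001 0.121]
0.062 [-0.055  0.078] [0.203 0.001 0.13 ]
0.0 [-0.055  0.068] [0.204 0.001 0.14 ]
```

Request:
{"method": "jog_arm", "body": {"series": [{"fingers": 0.0, "xyz": [0.012, 0, -0.001], "rot": [0, 0, 0]}, {"fingers": 0.0, "xyz": [0.022, 0, -0.002], "rot": [0, 0, 0]}, {"fingers": 0.0, "xyz": [0.031, 0, -0.003], "rot": [0, 0, 0]}, {"fingers": 0.0, "xyz": [0.04, 0, -0.004], "rot": [0, 0, 0]}, {"fingers": 0.0, "xyz": [0.049, 0, -0.005], "rot": [0, 0, 0]}, {"fingers": 0.0, "xyz": [0.059, 0, -0.005], "rot": [0, 0, 0]}, {"fingers": 0.0, "xyz": [0.068, 0, -0.004], "rot": [0, 0, 0]}, {"fingers": 0.0, "xyz": [0.077, 0, -0.003], "rot": [0, 0, 0]}, {"fingers": 0.0, "xyz": [0.087, 0, -0.001], "rot": [0, 0, 0]}, {"fingers": 0.0, "xyz": [0.096, 0, 0.001], "rot": [0, 0, 0]}]}}

```text
t: 17.77
position: [0.6065, 0.023, 0.2075]
eef_rot: [[-0.988, 0.152, 0.0], [0.152, 0.988, -0.002], [-0.001, -0.002, -1.0]]
force: [1.0, 0.8, 0.2]
width: 0.0006
finger_force: 0.7
```

Run:
```python
from h import *
s=ctrl.sense(); go(con(.0529,0,.207),yawR(PSI)); print(s["torque"])
i=ctrl.grab_frame("scene"); cv2.imwrite("pics/c9.png",cv2.resize(i[90:300,190:430],None,fx=2.5,fy=2.5)[:,:,::-1])
```

```text
t 17.77 pos [0.6065 0.023  0.2075] loc [5.310e-02 1.000e-04 2.075e-01] F [1.  0.8 0.2] w 0.0006
xyz [ 0.0002 -0.0001  0.0005] rot [-0.1   0.03  0.06]
[ 0.18705306 -0.46215178 -0.03840497]
```

View pics/c9.png

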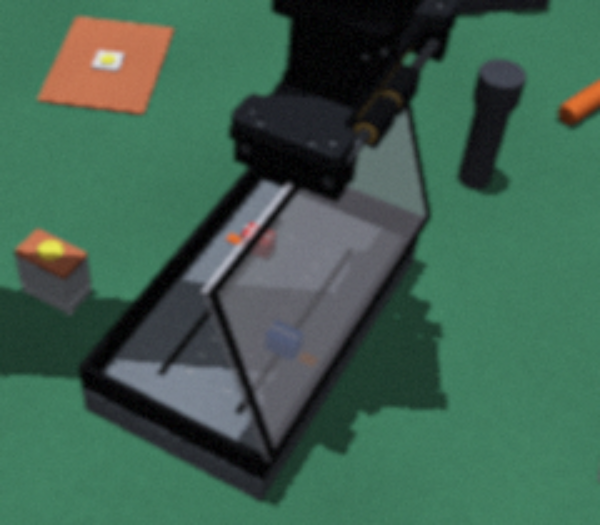

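The cover follows the fingers: its near edge is at crop (250,240) and nothing is in the way. Continuing along the arc.

Request:
{"method": "jog_arm", "body": {"series": [{"fingers": 0.0, "xyz": [0.009, 0, 0.003], "rot": [0, 0, 0]}, {"fingers": 0.0, "xyz": [0.017, 0, 0.007], "rot": [0, 0, 0]}, {"fingers": 0.0, "xyz": [0.026, 0, 0.011], "rot": [0, 0, 0]}, {"fingers": 0.0, "xyz": [0.034, 0, 0.015], "rot": [0, 0, 0]}, {"fingers": 0.0, "xyz": [0.042, 0, 0.02], "rot": [0, 0, 0]}, {"fingers": 0.0, "xyz": [0.049, 0, 0.026], "rot": [0, 0, 0]}, {"fingers": 0.0, "xyz": [0.057, 0, 0.032], "rot": [0, 0, 0]}, {"fingers": 0.0, "xyz": [0.064, 0, 0.038], "rot": [0, 0, 0]}, {"fingers": 0.0, "xyz": [0.07, 0, 0.045], "rot": [0, 0, 0]}, {"fingers": 0.0, "xyz": [0.076, 0, 0.052], "rot": [0, 0, 0]}]}}

```text
t: 18.65
position: [0.5314, 0.0343, 0.1547]
eef_rot: [[-0.988, 0.152, -0.0], [0.152, 0.988, -0.002], [0.0, -0.002, -1.0]]
force: [0.7, -0.0, 1.2]
width: 0.0008
finger_force: 0.5
```

Run:
```python
from h import *
go(con(-.055,0,.069),yawR(PSI))
```

```text
t 18.65 pos [0.5314 0.0343 0.1547] loc [-0.0228 -0.0002  0.1547] F [ 0.7 -0.   1.2] w 0.0008
xyz [0.0322 0.0004 0.0857] rot [-0.11 -0.01  0.06]
```

Request:
{"method": "jog_arm", "body": {"series": [{"fingers": 0.0, "xyz": [0.006, 0, 0.008], "rot": [0, 0, 0]}, {"fingers": 0.0, "xyz": [0.011, 0, 0.016], "rot": [0, 0, 0]}, {"fingers": 0.0, "xyz": [0.015, 0, 0.024], "rot": [0, 0, 0]}, {"fingers": 0.0, "xyz": [0.019, 0, 0.032], "rot": [0, 0, 0]}, {"fingers": 0.0, "xyz": [0.023, 0, 0.041], "rot": [0, 0, 0]}, {"fingers": 0.0, "xyz": [0.026, 0, 0.049], "rot": [0, 0, 0]}, {"fingers": 0.0, "xyz": [0.028, 0, 0.056], "rot": [0, 0, 0]}, {"fingers": 0.0, "xyz": [0.03, 0, 0.063], "rot": [0, 0, 0]}, {"fingers": 0.0, "xyz": [0.031, 0, 0.069], "rot": [0, 0, 0]}, {"fingers": 0.0, "xyz": [0.031, 0, 0.073], "rot": [0, 0, 0]}]}}

```text
t: 19.48
position: [0.501, 0.0389, 0.0815]
eef_rot: [[-0.988, 0.152, -0.001], [0.152, 0.988, -0.002], [0.001, -0.002, -1.0]]
force: [-0.4, 0.2, 0.8]
width: 0.0005
finger_force: 0.3
```

Request:
{"method": "jog_arm", "body": {"series": [{"fingers": 0.0, "xyz": [0.001, 0, 0.002], "rot": [0, 0, 0]}, {"fingers": 0.0, "xyz": [0.001, 0, 0.004], "rot": [0, 0, 0]}, {"fingers": 0.0, "xyz": [0.001, 0, 0.006], "rot": [0, 0, 0]}, {"fingers": 0.0, "xyz": [0.001, 0, 0.008], "rot": [0, 0, 0]}, {"fingers": 0.0, "xyz": [0.001, 0, 0.009], "rot": [0, 0, 0]}, {"fingers": 0.0, "xyz": [0.001, 0, 0.01], "rot": [0, 0, 0]}, {"fingers": 0.0, "xyz": [0.001, 0, 0.01], "rot": [0, 0, 0]}]}}

```text
t: 20.07
position: [0.5005, 0.039, 0.0723]
eef_rot: [[-0.988, 0.152, -0.0], [0.152, 0.988, -0.002], [-0.0, -0.002, -1.0]]
force: [0.5, -0.5, 0.3]
width: 0.0009
finger_force: 0.0
```

Request:
{"method": "jog_arm", "body": {"series": [{"fingers": 0.0, "xyz": [0, 0, 0.001], "rot": [0, 0, 0]}, {"fingers": 0.0, "xyz": [0, 0, 0.002], "rot": [0, 0, 0]}, {"fingers": 0.0, "xyz": [0, 0, 0.003], "rot": [0, 0, 0]}, {"fingers": 0.0, "xyz": [0, 0, 0.0035], "rot": [0, 0, 0]}, {"fingers": 0.0, "xyz": [0, 0, 0.0035], "rot": [0, 0, 0]}]}}

```text
t: 20.48
position: [0.5005, 0.039, 0.069]
eef_rot: [[-0.988, 0.152, -0.0], [0.152, 0.988, -0.002], [0.0, -0.002, -1.0]]
force: [-1.1, -0.3, 2.4]
width: 0.0003
finger_force: 1.3
```

Request:
{"method": "jog_arm", "body": {"series": [{"fingers": 0.0, "xyz": [0, 0, 0.0005], "rot": [0, 0, 0]}, {"fingers": 0.0, "xyz": [0, 0, 0.001], "rot": [0, 0, 0]}, {"fingers": 0.0, "xyz": [0, 0, 0.001], "rot": [0, 0, 0]}, {"fingers": 0.0, "xyz": [0, 0, 0.001], "rot": [0, 0, 0]}]}}

```text
t: 20.82
position: [0.5006, 0.039, 0.0688]
eef_rot: [[-0.988, 0.152, -0.0], [0.152, 0.988, -0.002], [-0.0, -0.002, -1.0]]
force: [-6.2, -0.4, 15.5]
width: 0.0005
finger_force: 7.4
```

The cover is firmly down: the tip stops at 0.0688 with 15 N. Withdrawing, then a check from all sides.

Request:
{"method": "jog_arm", "body": {"series": [{"fingers": 0.0, "xyz": [0, 0, -0.002], "rot": [0, 0, 0]}, {"fingers": 0.0, "xyz": [0, 0, -0.01], "rot": [0, 0, 0]}, {"fingers": 0.0, "xyz": [0, 0, -0.04], "rot": [0, 0, 0]}, {"fingers": 0.0, "xyz": [0, 0, -0.08], "rot": [0, 0, 0]}, {"fingers": 0.0, "xyz": [0, 0, -0.12], "rot": [0, 0, 0]}, {"fingers": 0.0, "xyz": [0, 0.04, -0.15], "rot": [0, 0, 0]}, {"fingers": 0.0, "xyz": [0, 0.08, -0.15], "rot": [0, 0, 0]}, {"fingers": 0.0, "xyz": [0, 0.12, -0.15], "rot": [0, 0, 0]}, {"fingers": 0.0, "xyz": [0, 0.12, -0.15], "rot": [0, 0, 0]}, {"fingers": 0.0, "xyz": [0, 0.12, -0.15], "rot": [0, 0, 0]}]}}

```text
t: 21.65
position: [0.5183, 0.1615, 0.2182]
eef_rot: [[-0.989, 0.146, 0.0], [0.146, 0.989, 0.0], [-0.0, 0.0, -1.0]]
force: [-0.4, -0.3, -0.0]
width: 0.0005
finger_force: 0.0
```

Run:
```python
from h import *
i=ctrl.grab_frame("scene"); t=ctrl.grab_frame("top")
p=np.zeros((420,800,3),np.uint8);p[:,:400]=cv2.resize(i[90:420,80:395],(400,420));p[:,400:]=cv2.resize(t[100:300,180:440],(400,308)).copy() if 0 else cv2.resize(t[90:300,180:440],(400,420))
cv2.imwrite("pics/p10.png",p[:,:,::-1]); print(ctrl.sense()["t"],ctrl.sense()["force"].round(1))
```

```text
21.75 [-0.2 -0.4  0.2]
```

View pics/p10.png

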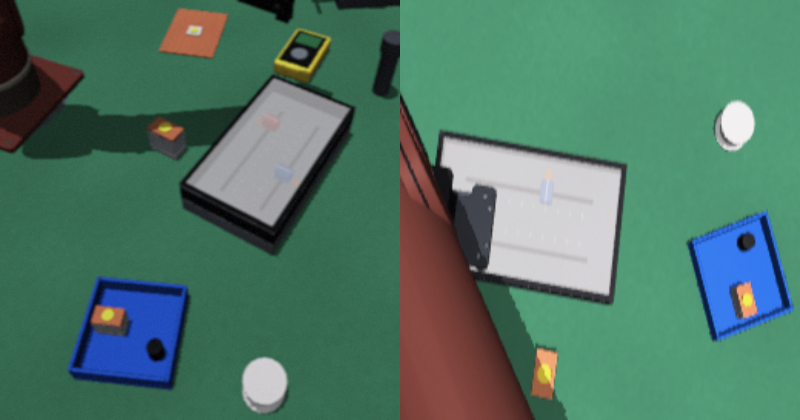

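The picture shows the cover flat on the rim with both faders on their marks. The heat sink stands upright in the tray, at left-panel (110,317), and the bystanders are in place.

```bash
python3 -c "
from bench import ctrl
print(ctrl.close_job())"
```

```text
the job is handed in; nothing more can be done
None
```

The job is handed in at about 22 s: the heat sink stands upright in the blue tray, the red and blue faders are within about 1 mm of their marks, the cover is fully closed, and everything else visible in the final pictures is where it was.

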